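Unstack the flanged bushings into the sized pockets of the parts tray

ROBOT

A 6-joint arm with a two-finger parallel gripper is mounted at the origin on the work surface. World frame = base frame: x ahead of the robot, y to its left, z up, the work surface at z = 0. Lengths are in mm, angles in rad, forces in N, time in s.
With the tool pointing down it reaches from about 325 to 850 mm from the base axis. Payload 15.5 kg.
Tool frame: the origin (TCP) lies at the very end of the fingers, on their centre line; the grasp point (between the pads) lies 19 mm behind it; z points along the fingers, y is the direction in which the jaws open and shut (so a half turn about z gives the same grasp; the last joint's range is limited). The gripper opens to 91 mm and grips with 3 to 60 N. Pads are 32 mm wide; open, the fingers measure 118 mm over their backs; the gripper's body (76 mm by 178 mm) begins 60 mm behind the grasp point.
Start: joints at [1.079, 0.494, 1.345, -0, 1.302, -0.096], TCP at [240.962, 576.683, 191.815] pointing down, gripper open.
Joint ranges: [-2.91, 2.91], [-0.82, 2.16], [0.22, 2.67], [-1.22, 4.37], [0.12, 2.79], [-3.08, 3.08]. Speed limits (rad/s): [1.89, 1.89, 2.57, 3.01, 3.01, 3.01].

INTERFACE

Orientations are given as a rotation vector (axis times angle).
In Python, from station import r gives the robot as it stands.
- The arm moves only by the tool jog_arm, never from a script. Its argument "increments" is a list of rows, each a list of 5 numbers: the closure, from 0 (fully open) to 1 (shut), then the shift along the tool's x, y, z in cm, then the turn about the tool's z in degrees. A call has 1 to 10 rows; each row shifts and turns the commanded pose from where the row before left it, along the tool's axes as they then stand; what a row does not reach is not made up. A row lasts 1/8 s, in which the tool goes at most 62.5 mm and 10.7 degrees, less where a joint would pass 70% of its speed; a pose out of reach is approached as far as the arm can. A call with a gripper value outside its range is refused whole. The fingers move at their own pace and stop on an object; the grip force is fixed at half the most. Time passes only in rows, so rows that do not move let the fingers close. It gives the time, the measured TCP pose, the force and the opening at its end, in the units of the state.
- r.observe(): the state, without advancing time (a new reading comes with each control period).
- r.snapshot(name): name is "scene" or "top" or "wrist"; returns (picture, depth): 420x560x3 uint8, blue, green, red; 420x560 float32, mm along the optical axis (not along the pixel's ray), 0 where there is no reading.
- r.camera_model(name): a dict with "K" (3x3 intrinsics, pixels), "k1" (the pictures are not rectified: a ray, as slopes to the right and down, at radius r is drawn at 1 + k1 r^2 times it, then the intrinsics apply), "eye" and "attitude" of the camera in the world. Camera axes: x right, y down, z forward; pixel columns grow to the right and rows downward; lengths in mm; the calibration is good to about 2 mm. A picture is of the moment at which its call begins: read the wrist's pose just before it. camera_model takes no time and is no camera call; for the wrist camera it gives the pose at the moment of the call.
- r.finish_job(): hands the job in, once; it reports no verdict.
Trained networks look in the newest picture that a camera, given by its name, has taken for a name from the list of things; names that differ only in an ending like _2 or _b are one class to them, and where a whole thing is asked for, a point or a joint stands for the part that bears it (a point fixed in the world has none). Each returns a list of dicts, best first, with "score" (0 to 1); they miss things now and then, are a little off and sometimes report something else, mostly with a low value. They report only what shows in the picture. A call takes as long as a camera call. They do not tell look-alikes from the thing itself.
- r.find_in(label, camera): "location" ([column, row] in pixels, amid what is visible of it).
The state is a dict: "clock": time; "joints": joint angles; "dq": joint speeds; "joint_torque": joint torques, N m; "ee_pos": TCP position; "tcp_rot": TCP orientation; "contact_force": force on the tool from outside, world axes, zero at the start; "torque": the same for the moment, N m; "width": opening from 0.0 (shut) to 1.0 (fully open).
Only numpy, scipy, OpenCV 4.12 (cv2) and the standard library are available. Lean on these libraries where they do the work, as an engineer would, in place of code of your own. Each camera call takes 0.05 s, during which the arm holds its last target. There are 200 camera calls.

TASK

Take the two stacks of flanged bushings apart and pack all five into the parts tray, each standing flange down on the floor of the pocket made for its size: the largest bushing in the largest pocket, and so on down to the smallest. They are finished parts, so lower each one in rather than drop it, and do not let any of them topple.

Things in the scene. Friction and masses are not known exactly. Their poses are not given: they have to be found in the camera images.
- bush60: the largest of five flanged bushings, yellow brass: a round flange 60 mm across, 7 mm thick, at the bottom, a 42 mm barrel rising from it; 40 mm tall in all. Origin: centre of the flange's underside; z up the barrel. Starts upright in one of two stacks (three and two high, 13 to 17 cm apart), flange on barrel end. Clutter under 50 mm high lies around.
- bush52: the second largest of five flanged bushings, silvery plated: a round flange 52 mm across, 7 mm thick, at the bottom, a 36 mm barrel rising from it; 40 mm tall in all. Origin: centre of the flange's underside; z up the barrel. Starts upright in one of two stacks (three and two high, 13 to 17 cm apart), flange on barrel end. Clutter under 50 mm high lies around.
- bush44: the middle size of five flanged bushings, reddish copper: a round flange 44 mm across, 7 mm thick, at the bottom, a 30 mm barrel rising from it; 40 mm tall in all. Origin: centre of the flange's underside; z up the barrel. Starts upright in one of two stacks (three and two high, 13 to 17 cm apart), flange on barrel end. Clutter under 50 mm high lies around.
- bush36: the second smallest of five flanged bushings, yellow brass: a round flange 36 mm across, 7 mm thick, at the bottom, a 24 mm barrel rising from it; 40 mm tall in all. Origin: centre of the flange's underside; z up the barrel. Starts upright in one of two stacks (three and two high, 13 to 17 cm apart), flange on barrel end. Clutter under 50 mm high lies around.
- bush28: the smallest of five flanged bushings, silvery plated: a round flange 28 mm across, 7 mm thick, at the bottom, a 18 mm barrel rising from it; 40 mm tall in all. Origin: centre of the flange's underside; z up the barrel. Starts upright in one of two stacks (three and two high, 13 to 17 cm apart), flange on barrel end. Clutter under 50 mm high lies around.
- pocket60: pocket for the largest bushing: blue insert 86 mm square, 16 mm high, fixed, its round pale-floored pocket 76 mm across, 13 mm deep. Origin: centre of the insert's underside, z up; pocket floor 3 mm above it. Inserts sit 91 mm apart in a grey tray of 2 x 3 cells, walls 19 mm above their origins; the sixth cell holds screws.
- pocket52: pocket for the second largest bushing: blue insert 86 mm square, 16 mm high, fixed, its round pale-floored pocket 68 mm across, 13 mm deep. Origin: centre of the insert's underside, z up; pocket floor 3 mm above it. Inserts sit 91 mm apart in a grey tray of 2 x 3 cells, walls 19 mm above their origins; the sixth cell holds screws.
- pocket44: pocket for the middle size bushing: blue insert 86 mm square, 16 mm high, fixed, its round pale-floored pocket 60 mm across, 13 mm deep. Origin: centre of the insert's underside, z up; pocket floor 3 mm above it. Inserts sit 91 mm apart in a grey tray of 2 x 3 cells, walls 19 mm above their origins; the sixth cell holds screws.
- pocket36: pocket for the second smallest bushing: blue insert 86 mm square, 16 mm high, fixed, its round pale-floored pocket 52 mm across, 13 mm deep. Origin: centre of the insert's underside, z up; pocket floor 3 mm above it. Inserts sit 91 mm apart in a grey tray of 2 x 3 cells, walls 19 mm above their origins; the sixth cell holds screws.
- pocket28: pocket for the smallest bushing: blue insert 86 mm square, 16 mm high, fixed, its round pale-floored pocket 44 mm across, 13 mm deep. Origin: centre of the insert's underside, z up; pocket floor 3 mm above it. Inserts sit 91 mm apart in a grey tray of 2 x 3 cells, walls 19 mm above their origins; the sixth cell holds screws.
Things that resemble listed ones, but are neither listed nor needed, are in the scene too. What is shaped like the bush36 but blue or red is not meant.

How it is judged:
By the outcome, as a careful person would: the job done as asked, in the order asked, and still so for the second after the job is handed in, with the robot touching nothing.
It also fails if it takes over 144 s, if anything falls off the work surface, if the arm or the gripper's body presses on something with over 40 N, if the wrist force passes 120 N, or if a joint passes its speed limit or range.

## Working session

There is one attempt and no reset: what is moved stays moved. The work goes in short steps, Python scripts to look and compute and a tool call to move; the robot and the scene stay as the last step left them, time stands still between calls to the robot, and variables do not carry over. Pictures are saved under pics/ and viewed, about 12 in all and at most 16, crops included, and the job is handed in when it is done.

Besides the shell and the picture viewer there is one more tool, called after ">>>" by a JSON object that holds its "name" and its "arguments", one argument or row to a line. jog_arm: Moves the arm, as the interface text tells. Its arguments: {"type":"object","properties":{"increments":{"type":"array"}},"required":["increments"]}

```bash
ls; mkdir -p pics
python3 - <<'E'
from station import r
import cv2
print(r.observe())
for n in("scene","top"):
    p,d=r.snapshot(n); cv2.imwrite(f"pics/{n}0.png",p); print(n,r.camera_model(n))
E
```

```text
pics
{'clock': 0.0, 'joints': array([ 1.07947302e+00,  4.94175749e-01,  1.34611687e+00,  3.77341667e-05,
        1.30248862e+00, -9.54752599e-02]), 'dq': array([ 0.00056437, -0.00200071, -0.00130749, -0.00082184,  0.00070344,
       -0.00103618]), 'joint_torque': array([ 6.71061585e-03, -8.78858256e+01, -3.81855798e+01,  7.09893624e-02,
        5.31424396e-02, -5.11276551e-05]), 'ee_pos': array([240.77790939, 576.3326663 , 191.24773175]), 'tcp_rot': array([-6.17685797e-01, -3.07988426e+00,  1.77050041e-03]), 'contact_force': array([-0.82524881,  0.0657649 ,  0.12590276]), 'torque': array([-0.04496397, -0.01581614,  0.02280883]), 'width': 1.0036440652061835}
scene {'K': array([[382.06874302,   0.        , 280.61662483],
       [  0.        , 382.06874302, 208.86723778],
       [  0.        ,   0.        ,   1.        ]]), 'k1': 0.010035983475440532, 'eye': array([1080.96013662, -261.76194817,  508.91921283]), 'attitude': array([-1.86403796, -1.16581804,  0.64779035])}
top {'K': array([[492.11814062,   0.        , 277.76198815],
       [  0.        , 492.11814062, 208.64448002],
       [  0.        ,   0.        ,   1.        ]]), 'k1': -0.09978241246366822, 'eye': array([ 306.49144047,   13.09522475, 1021.51979834]), 'attitude': array([-2.00678361,  2.21493294, -0.22922002])}
```

View pics/scene0.png

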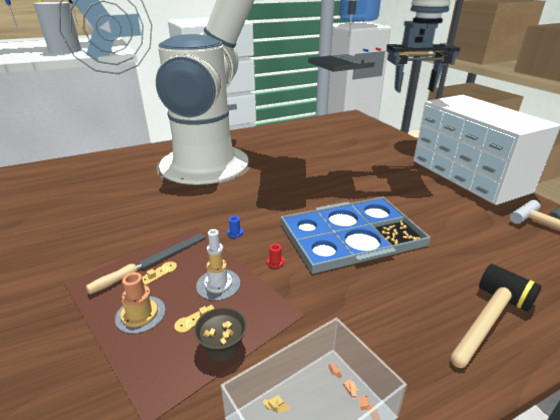

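View pics/top0.png

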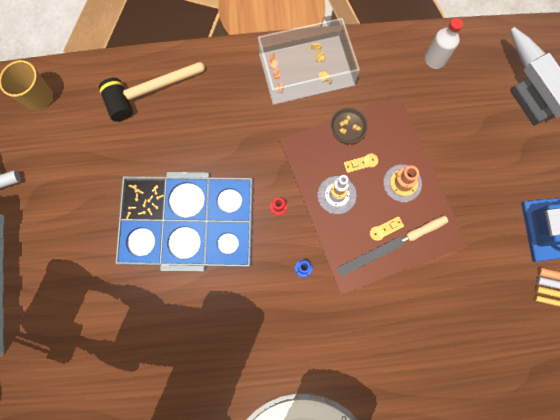

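```bash
cat > h.py <<'E'
import numpy as np, cv2
from scipy.spatial.transform import Rotation as R
from station import r
def rays(m,uv):
    uv=np.asarray(uv,float).reshape(-1,1,2)
    K=m["K"]; n=np.array([[(u-K[0,2])/K[0,0],(v-K[1,2])/K[1,1]] for u,v in uv[:,0]])
    x=n.copy()
    for _ in range(10): x=n/(1+m["k1"]*(x**2).sum(1,keepdims=True))
    return np.c_[x,np.ones(len(x))]
def world(m,uv,d):
    return m["eye"]+R.from_rotvec(m["attitude"]).apply(rays(m,uv)*np.asarray(d).reshape(-1,1))
def plane(m,uv,z):
    w=R.from_rotvec(m["attitude"]).apply(rays(m,uv)); return m["eye"]+w*((z-m["eye"][2])/w[:,2])[:,None]
def cloud(m,d):
    v,u=np.mgrid[0:d.shape[0],0:d.shape[1]]
    return world(m,np.c_[u.ravel(),v.ravel()],d.ravel()).reshape(*d.shape,3)
def fitc(p):
    p=np.asarray(p)[:,:2]; A=np.c_[2*p,np.ones(len(p))]; s=np.linalg.lstsq(A,(p**2).sum(1),rcond=None)[0]
    return s[:2],np.sqrt(s[2]+s[:2]@s[:2])
E
python3 - <<'E'
from h import *
p,d=r.snapshot("top"); m=r.camera_model("top"); W=cloud(m,d)
np.set_printoptions(precision=1,suppress=True)
# pockets: blue mask contours holes
hsv=cv2.cvtColor(p,cv2.COLOR_BGR2HSV)
for n,(u,v) in dict(a=(187,200),b=(230,201),c=(142,242),d_=(185,242),e=(229,243)).items():
    g=p[v-24:v+24,u-26:u+26]; h=hsv[v-24:v+24,u-26:u+26]
    mk=(h[...,1]<90).astype(np.uint8)
    k,l=cv2.connectedComponents(mk,connectivity=4); mk=(l==l[24,26]).astype(np.uint8)
    c=max(cv2.findContours(mk,0,1)[0],key=cv2.contourArea)[:,0]+[u-26,v-24]
    for z in(3,16):
        P=plane(m,c,z); print(n,z,fitc(P),P[:,:2].min(0),P[:,:2].max(0))
    print("  floor z",W[v,u],)
b=((hsv[...,0]>100)&(hsv[...,0]<125)&(hsv[...,1]>120))[165:275,110:260]
P=W[165:275,110:260][b]; print("insert",np.median(P[:,2]),cv2.minAreaRect(P[:,:2].astype(np.float32)))
for n,(u,v) in dict(S=(342,183),C=(410,174),base1=(337,195),base2=(403,183)).items():
    q=W[v-22:v+23,u-22:u+23].reshape(-1,3); print(n,W[v,u],"zmax",np.sort(q[:,2])[-20::6])
    for lo,hi in((2,12),(30,36),(37,43),(44,52),(70,77),(77,84),(84,92),(112,116),(116,124)):
        s=q[(q[:,2]>lo)&(q[:,2]<hi)]
        if len(s)>15: print("  ",lo,hi,len(s),s.mean(0),fitc(s),s[:,:2].min(0),s[:,:2].max(0))
E
```

```text
a 3 (array([562. , 188.8]), np.float64(37.83525225884825)) [524.  149.9] [599.4 227.8]
a 16 (array([558.7, 186.5]), np.float64(37.35233746409748)) [521.2 148.1] [595.7 225.1]
  floor z [559.6 186.    8. ]
b 3 (array([551.4,  97.4]), np.float64(25.79547299570353)) [525.5  71.3] [576.9 123.5]
b 16 (array([548.3,  96.4]), np.float64(25.46622937226542)) [522.7  70.5] [573.4 122.1]
  floor z [548.7  95.2   6.5]
c 3 (array([481.3, 290.7]), np.float64(29.492102491970936)) [451.9 261.5] [510.7 319.9]
c 16 (array([479. , 287.2]), np.float64(29.115676493158222)) [450.  258.3] [508.1 316. ]
  floor z [479.  286.4   7.4]
d_ 3 (array([470.7, 199.4]), np.float64(33.84082033994888)) [437.1 164.6] [504.2 234.6]
d_ 16 (array([468.6, 197. ]), np.float64(33.408888957632406)) [435.4 162.7] [501.6 231.8]
  floor z [470.6 196.    5.7]
e 3 (array([460.3, 107.9]), np.float64(21.8925666329294)) [438.7  85.3] [481.9 130.1]
e 16 (array([458.3, 106.7]), np.float64(21.61313822447317)) [437.   84.4] [479.7 128.6]
  floor z [459.1 104.1   9. ]
insert 19.343075672676946 ((490.0274658203125, 137.00706481933594), (37
[... 1850 characters left out ...]
8.5 -121.3]
base2 [ 541.  -264.1   50.8] zmax [  88.    88.5 1021.5 1021.5]
   2 12 1115 [ 547.9 -273.7    5.2] (array([ 554.5, -278.7]), np.float64(44.051105357587176)) [ 499.7 -333.2] [ 605.9 -223. ]
   44 52 72 [ 548.9 -270.5   50. ] (array([ 550.5, -270.6]), np.float64(16.544195871850448)) [ 531.1 -294.3] [ 574.1 -252.8]
   70 77 36 [ 550.9 -271.2   73.8] (array([ 552.3, -271.7]), np.float64(12.777431139690687)) [ 538.8 -284.5] [ 564.2 -258.4]
   77 84 49 [ 551.3 -270.8   81.4] (array([ 552.3, -272.5]), np.float64(12.63045693134304)) [ 538.7 -287. ] [ 566.3 -258.4]
   84 92 72 [ 552.8 -273.7   86. ] (array([ 553. , -273.6]), np.float64(12.624240442127158)) [ 538.7 -288.5] [ 568.6 -259.4]
```

Run:
```python
from h import *
p,d=r.snapshot("top")
cv2.imwrite("pics/topc.png",cv2.resize(p[100:280,280:460],None,fx=3.3,fy=3.3,interpolation=2))
p,d=r.snapshot("scene")
cv2.imwrite("pics/scc.png",cv2.resize(p[205:365,80:290],None,fx=3.7,fy=3.7,interpolation=2))
```

```text
(no output)
```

View pics/scc.png

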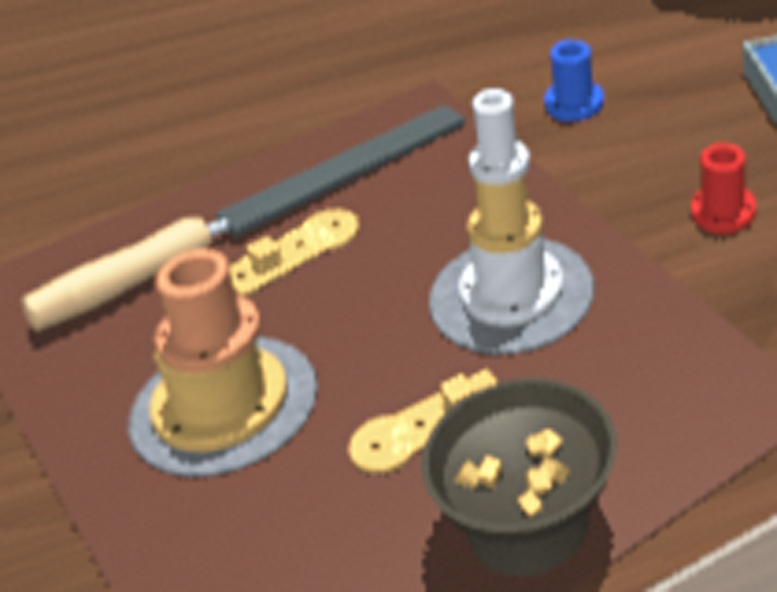

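View pics/topc.png

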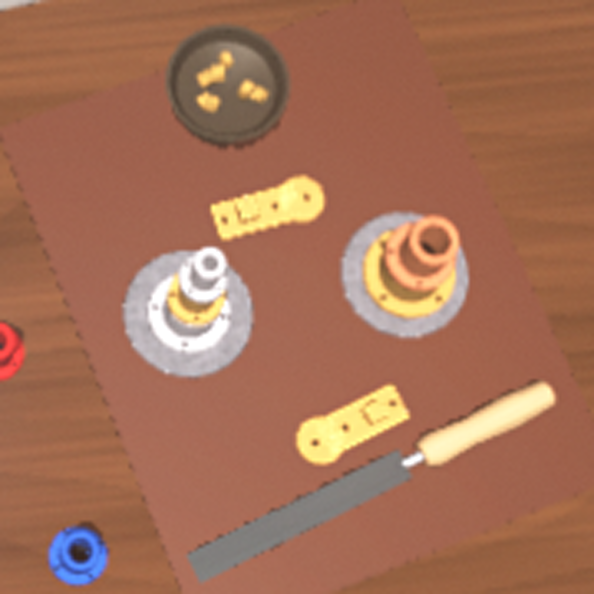

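```bash
cat >> h.py <<'E'
YAW=np.radians(83.4)
def goal(x,y,z,yaw=YAW):
    s=r.observe(); Rm=R.from_rotvec(s["tcp_rot"]).as_matrix(); ty=Rm[:,1]
    dy=(yaw-np.arctan2(ty[1],ty[0])+np.pi/2)%np.pi-np.pi/2
    Rn=R.from_rotvec([0,0,dy]).as_matrix()@Rm
    d=np.array([x,y,z])-s["ee_pos"]
    print("turn(tool z) %.1f deg, shift cm now-frame"%(-np.degrees(dy)),np.round(Rm.T@d/10,2)," after-turn",np.round(Rn.T@d/10,2),"tilt",np.round(Rm[2],3),"pos",s["ee_pos"].round(1),"F",s["contact_force"].round(1),"w",round(s["width"]*91,1),"t",round(s["clock"],1))
E
python3 - <<'E'
from h import *
goal(541,-129.7,230)
E
```

```text
turn(tool z) -16.1 deg, shift cm now-frame [-54.92 -53.59  -3.82]  after-turn [-37.93 -66.71  -3.81] tilt [ 0.    -0.001 -1.   ] pos [240.9 576.5 191.5] F [-0.3 -0.   0.4] w 91.2 t 0.2
```

>>> {"name": "jog_arm", "arguments": {
  "increments": [
    [0.3,0,0,-1.9,-8.05],
    [0.3,0,0,-1.9,-8.05],
    [0.3,-2.71,-4.76,0,0],
    [0.3,-2.71,-4.76,0,0],
    [0.3,-2.71,-4.76,0,0],
    [0.3,-2.71,-4.76,0,0],
    [0.3,-2.71,-4.76,0,0],
    [0.3,-2.71,-4.76,0,0],
    [0.3,-2.71,-4.76,0,0],
    [0.3,-2.71,-4.76,0,0]
  ]
}}

```text
clock: 1.5
ee_pos: [413.2, 171.9, 230.0]
tcp_rot: [0.18, 3.136, 0.0]
contact_force: [0.9, 0.1, -0.7]
width: 0.699
```

>>> {"name": "jog_arm", "arguments": {
  "increments": [
    [0.3,-2.71,-4.76,0,0],
    [0.3,-2.71,-4.76,0,0],
    [0.3,-2.71,-4.76,0,0],
    [0.3,-2.71,-4.76,0,0],
    [0.3,-2.71,-4.76,0,0],
    [0.3,-2.71,-4.76,0,0],
    [0.3,0,0,0,0],
    [0.3,0,0,0,0]
  ]
}}

```text
clock: 2.5
ee_pos: [541.1, -128.5, 229.5]
tcp_rot: [-0.181, -3.136, -0.001]
contact_force: [-0.6, -0.1, 0.5]
width: 0.697
```

Run:
```python
from h import *
goal(541,-129.7,230)
m=r.camera_model("wrist"); p,d=r.snapshot("wrist"); cv2.imwrite("pics/w1.png",p)
print(m)
np.savez("w1.npz",d=d,p=p,**m)
```

```text
turn(tool z) -0.0 deg, shift cm now-frame [-0.   -0.12 -0.05]  after-turn [-0.   -0.12 -0.05] tilt [ 0.001  0.    -1.   ] pos [ 541.1 -128.5  229.5] F [-0.6 -0.1  0.5] w 63.4 t 2.5
{'K': array([[311.38340631,   0.        , 278.35898617],
       [  0.        , 311.38340631, 206.97303205],
       [  0.        ,   0.        ,   1.        ]]), 'k1': -0.06830121444754315, 'eye': array([ 460.78185585, -119.57122392,  423.30310751]), 'attitude': array([2.17721891, 1.9371403 , 0.28189338])}
```

View pics/w1.png

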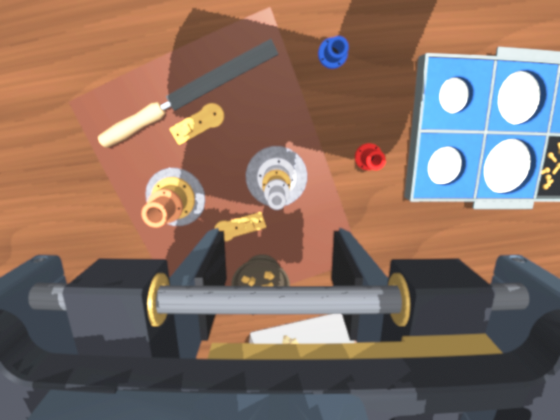

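```bash
cat >> h.py <<'E'
def stack(m,d,x,y,rad=40,base=5.5,n=3):
    q=cloud(m,d).reshape(-1,3); q=q[(np.hypot(q[:,0]-x,q[:,1]-y)<rad)&(d.ravel()>0)]
    q=q[(q[:,2]<140)]
    for lo,hi in [(0,10)]+[(base+40*k+a,base+40*k+b) for k in range(n) for a,b in((10,36),(36,42.5))]:
        s=q[(q[:,2]>lo)&(q[:,2]<hi)]
        if len(s)>15: c,rr=fitc(s); print("%.0f-%.0f"%(lo,hi),len(s),"med z %.1f p95 %.1f"%(np.median(s[:,2]),np.percentile(s[:,2],95)),"fit",c.round(1),rr.round(1))
E
python3 - <<'E'
from h import *
f=np.load("w1.npz"); m={k:f[k] for k in("K","k1","eye","attitude")}; d=f["d"]
print("S1");stack(m,d,540,-130); print("S2"); stack(m,d,552,-273,n=2)
m=r.camera_model("scene");p,d=r.snapshot("scene")
print("scene S1");stack(m,d,540,-130); print("S2"); stack(m,d,552,-273,n=2)
f=np.load("w1.npz"); m={k:f[k] for k in("K","k1","eye","attitude")}
h=cv2.cvtColor(f["p"],cv2.COLOR_BGR2HSV)
for (u,v) in((453,96),(519,98),(445,166),(507,165)):
    k,l=cv2.connectedComponents((h[...,1]<90).astype(np.uint8),connectivity=4); mk=(l==l[v,u]).astype(np.uint8)
    c=max(cv2.findContours(mk,0,1)[0],key=cv2.contourArea)[:,0]; print(*[fitc(plane(m,c,z)) for z in(6,19)])
E
```

```text
S1
0-10 1340 med z 5.7 p95 7.3 fit [ 540.5 -130.4] 33.9
16-42 80 med z 28.2 p95 40.9 fit [ 540.7 -131.2] 18.0
42-48 38 med z 45.0 p95 46.5 fit [ 541.4 -131.3] 18.3
56-82 61 med z 65.8 p95 76.2 fit [ 540.3 -131.1] 11.9
96-122 153 med z 109.9 p95 120.5 fit [ 538.8 -130.2] 7.2
122-128 192 med z 125.4 p95 126.6 fit [ 540.6 -130.4] 7.2
S2
0-10 996 med z 5.6 p95 7.4 fit [ 552.1 -274.3] 34.9
16-42 184 med z 26.6 p95 38.4 fit [ 551.8 -276.1] 19.7
42-48 18 med z 46.8 p95 47.8 fit [ 553.8 -274.8] 22.7
56-82 395 med z 69.4 p95 80.9 fit [ 551.4 -271.9] 12.7
82-88 309 med z 85.3 p95 86.4 fit [ 552.2 -273.5] 12.6
scene S1
0-10 461 med z 7.0 p95 8.5 fit [ 539.3 -130.3] 33.9
16-42 214 med z 28.6 p95 40.1 fit [ 540.6 -130.9] 17.9
42-48 47 med z 44.8 p95 46.8 fit [ 542.1 -131.4] 16.8
56-82 150 med z 68.9 p95 80.3 fit [ 543.  -131.5] 10.9
82-88 26 med z 83.8 p95 87.6 fit [ 542.1 -130.5] 12.0
96-122 126 med z 109.1 p95 120.6 fit [ 543.9 -130.9] 7.6
122-128 67 med z 125.3 p95 127.7 fit [ 543.8 -131.1] 7.2
S2
0-10 464 med z 5.7 p95 8.9 fit [ 551.8 -274.5] 35.2
16-42 301 med z 29.3 p95 40.5 fit [ 555.1 -276.7] 20.2
42-48 65 med z 44.8 p95 47.5 fit [ 553.6 -275. ] 22.1
56-82 293 med z 71.3 p95 80.5 fit [ 556.8 -273.8] 13.1
82-88 174 med z 85.3 p95 87.2 fit [ 555.6 -273.9] 13.0
(array([458.95811797, 110.85574458]), np.float64(21.075193419879824)) (array([459.01493181, 103.6773878 ]), np.float64(20.418650227337782))
(array([469.62554531, 202.85377193]), np.float64(32.49427437433128)) (array([469.35004302, 192.80945434]), np.float64(31.481999221649136))
(array([550.73170332,  99.98759135]), np.float64(25.06094144416927)) (array([547.92954825,  93.1478038 ]), np.float64(24.28023257112423))
(array([561.41939279, 191.96577073]), np.float64(36.554675849710456)) (array([558.28429037, 182.26064067]), np.float64(35.41590938117035))
```

>>> {"name": "jog_arm", "arguments": {
  "increments": [
    [0.4,-0.02,-0.2,3,0],
    [0.5,0,0,4,0],
    [0.5,0,0,3,0],
    [0.5,0,0,2,0],
    [0.5,0,0,0.45,0],
    [0.5,0,0,0,0],
    [0.6,0,0,0,0],
    [0.7,0,0,0,0],
    [0.75,0,0,0,0],
    [0.75,0,0,0,0]
  ]
}}

```text
clock: 3.85
ee_pos: [541.5, -130.9, 105.5]
tcp_rot: [0.18, 3.136, -0.0]
contact_force: [-0.6, 0.3, 0.1]
width: 0.253
```

Run:
```python
from h import *
goal(541,-130.6,105)
m=r.camera_model("wrist"); p,d=r.snapshot("wrist"); cv2.imwrite("pics/w2.png",p); stack(m,d,541,-130.5)
```

```text
turn(tool z) 0.0 deg, shift cm now-frame [0.06 0.02 0.05]  after-turn [0.06 0.02 0.05] tilt [-0. -0. -1.] pos [ 541.5 -130.9  105.5] F [-0.6  0.3  0.1] w 23.1 t 3.9
0-10 2279 med z 5.8 p95 6.9 fit [ 540.7 -130.8] 33.9
16-42 226 med z 29.4 p95 40.7 fit [ 539.7 -131.2] 17.9
42-48 108 med z 44.9 p95 47.8 fit [ 539.9 -131.3] 17.7
56-82 252 med z 68.8 p95 79.7 fit [ 540.6 -131.3] 11.9
82-88 27 med z 86.9 p95 87.9 fit [ 541.1 -130.6] 13.7
96-122 511 med z 111.5 p95 120.6 fit [ 539.2 -130.5] 7.2
122-128 531 med z 125.3 p95 126.5 fit [ 539.8 -130.7] 7.5
```

View pics/w2.png

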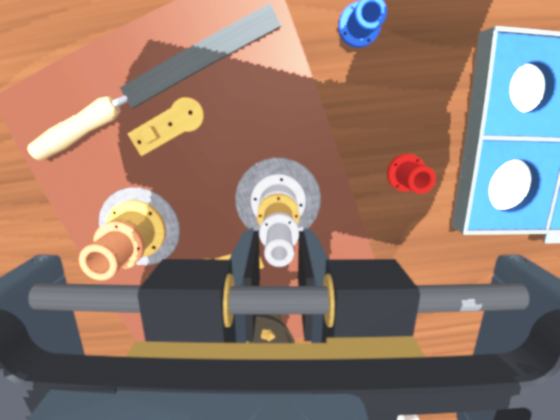

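>>> {"name": "jog_arm", "arguments": {
  "increments": [
    [0.8,0,0,0,0],
    [0.85,0,0,0,0],
    [0.95,0,0,0,0],
    [1,0,0,0,0],
    [1,0,0,0,0],
    [1,0,0,0,0],
    [1,0,0,-0.3,0],
    [1,0,0,-1,0],
    [1,0,0,-2,0],
    [1,0,0,-2,0]
  ]
}}

```text
clock: 5.15
ee_pos: [541.6, -130.8, 159.6]
tcp_rot: [0.18, 3.136, -0.0]
contact_force: [0.2, 1.1, 0.3]
width: 0.003
```

Run:
```python
from h import *
goal(459,107,200)
```

```text
turn(tool z) 0.0 deg, shift cm now-frame [10.93 22.68 -4.05]  after-turn [10.93 22.68 -4.05] tilt [-0. -0. -1.] pos [ 541.6 -130.8  159.6] F [0.2 1.1 0.3] w 0.3 t 5.2
```

Run:
```python
from h import *
m=r.camera_model("wrist"); p,d=r.snapshot("wrist"); cv2.imwrite("pics/w3.png",p); stack(m,d,541,-130.5)
```

```text
0-10 1777 med z 5.8 p95 7.2 fit [ 541.2 -130.8] 34.0
16-42 132 med z 29.7 p95 40.5 fit [ 539.6 -131.2] 18.0
42-48 64 med z 44.9 p95 47.3 fit [ 539.7 -131.2] 17.7
56-82 133 med z 67.8 p95 78.4 fit [ 540.6 -131.2] 12.0
96-122 287 med z 110.3 p95 120.2 fit [ 539.  -130.4] 7.2
122-128 256 med z 125.3 p95 126.3 fit [ 540.1 -130.5] 7.0
```

View pics/w3.png

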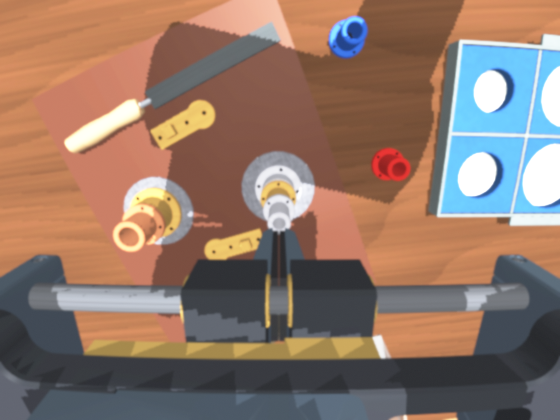

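Run:
```python
from h import *
s=r.observe(); m=r.camera_model("wrist"); p,d=r.snapshot("wrist"); W=cloud(m,d)
q=s["ee_pos"]; print(q)
def proj(X):
    c=R.from_rotvec(m["attitude"]).inv().apply(X-m["eye"]); n=c[:2]/c[2]; n=n*(1+m["k1"]*(n@n)); return n*m["K"][0,0]+m["K"][:2,2]
for dz in(0,10,19,30,60): print(dz,proj(q+[0,0,dz]).round(0))
for v in range(195,300,7): print(v,W[v,274].round(0),W[v,279].round(0),W[v,284].round(0))
```

```text
[ 542.77590449 -131.2283975   162.06313151]
0 [279. 241.]
10 [279. 247.]
19 [279. 253.]
30 [279. 261.]
60 [279. 289.]
195 [ 529. -134.   93.] [ 529. -129.   93.] [ 530. -125.   93.]
202 [ 533. -134.  101.] [ 532. -130.  104.] [ 534. -126.  100.]
209 [ 533. -134.  120.] [ 532. -130.  126.] [ 534. -126.  121.]
216 [ 537. -134.  125.] [ 546. -131.   99.] [ 539. -126.  124.]
223 [ 544. -135.  123.] [ 546. -131.  118.] [ 545. -127.  123.]
230 [ 526. -132.  185.] [ 549. -132.  126.] [ 527. -126.  185.]
237 [ 526. -132.  196.] [ 605. -138.    3.] [ 527. -126.  196.]
244 [ 526. -132.  206.] [ 614. -139.    3.] [ 527. -127.  206.]
251 [ 526. -132.  214.] [ 623. -140.    3.] [ 526. -127.  215.]
258 [ 526. -131.  223.] [ 633. -141.    2.] [ 526. -127.  223.]
265 [ 526. -131.  229.] [ 643. -142.    3.] [ 526. -127.  230.]
272 [ 527. -131.  235.] [ 653. -143.    2.] [ 526. -127.  236.]
279 [ 527. -131.  240.] [ 663. -145.    2.] [ 527. -127.  241.]
286 [ 509. -129.  275.] [ 509. -127.  276.] [ 510. -126.  275.]
293 [ 509. -129.  280.] [ 509. -127.  280.] [ 510. -126.  279.]
```

Run:
```python
from h import *
s=r.observe(); m=r.camera_model("wrist"); p,d=r.snapshot("wrist"); W=cloud(m,d)
print(s["ee_pos"],s["clock"],s["width"])
for v in (224,226,228,230,232,236,240,250,270): print(v,[(int(u),*W[v,u].round(0).astype(int)) for u in range(262,298,3)])
cv2.imwrite("pics/w4.png",cv2.resize(p[170:350,190:370],None,fx=3.3,fy=3.3,interpolation=2))
```

```text
[ 542.77155862 -131.23156118  160.80955055] 5.25 0.0028052184074879383
224 [(262, np.int64(586), np.int64(-156), np.int64(3)), (265, np.int64(586), np.int64(-153), np.int64(3)), (268, np.int64(586), np.int64(-149), np.int64(3)), (271, np.int64(543), np.int64(-137), np.int64(126)), (274, np.int64(544), np.int64(-135), np.int64(124)), (277, np.int64(546), np.int64(-133), np.int64(120)), (280, np.int64(546), np.int64(-131), np.int64(119)), (283, np.int64(545), np.int64(-128), np.int64(122)), (286, np.int64(544), np.int64(-126), np.int64(126)), (289, np.int64(545), np.int64(-123), np.int64(125)), (292, np.int64(590), np.int64(-120), np.int64(2)), (295, np.int64(590), np.int64(-117), np.int64(3))]
226 [(262, np.int64(588), np.int64(-157), np.int64(2)), (265, np.int64(589), np.int64(-153), np.int64(2)), (268, np.int64(589), np.int64(-149), np.int64(3)), (271, np.int64(545), np.int64(-137), np.int64(125)), (274, np.int64(545), np.int64(-135), np.int64(125)), (277, np.int64(546), np.int64(-133), np.int64(124)), (280, np.int64(546), np.int64(-130), np.int64(124)), (283, np.int64(546), np.int6
[... 3999 characters left out ...]
215)), (295, np.int64(525), np.int64(-121), np.int64(216))]
270 [(262, np.int64(503), np.int64(-132), np.int64(275)), (265, np.int64(503), np.int64(-131), np.int64(275)), (268, np.int64(525), np.int64(-134), np.int64(235)), (271, np.int64(526), np.int64(-133), np.int64(233)), (274, np.int64(526), np.int64(-131), np.int64(233)), (277, np.int64(526), np.int64(-130), np.int64(232)), (280, np.int64(526), np.int64(-129), np.int64(233)), (283, np.int64(527), np.int64(-128), np.int64(233)), (286, np.int64(527), np.int64(-126), np.int64(233)), (289, np.int64(525), np.int64(-125), np.int64(237)), (292, np.int64(505), np.int64(-123), np.int64(274)), (295, np.int64(504), np.int64(-122), np.int64(275))]
```

View pics/w4.png

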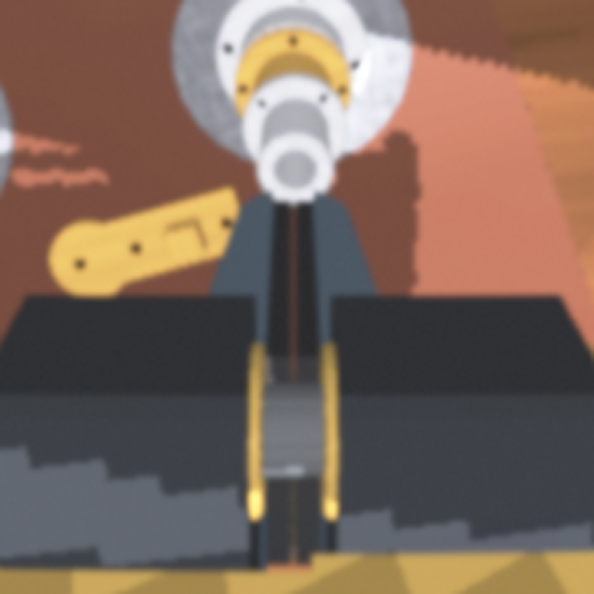

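Run:
```python
from h import *
f=np.load("w1.npz"); m={k:f[k] for k in("K","k1","eye","attitude")}; W=cloud(m,f["d"]); q=np.array([541.1,-128.5,229.5])
print("eye-tcp w1",m["eye"]-q)
V=W-q; k=(np.abs(V[...,0])<25)&(np.abs(V[...,1])<70)&(V[...,2]>-30)&(V[...,2]<70)
P=V[k]; i=np.argsort(P[:,2])[:400:20]; print(P[i].round(0))
s=r.observe(); m=r.camera_model("wrist"); p,d=r.snapshot("wrist");print("now eye-tcp",m["eye"]-s["ee_pos"]); V=cloud(m,d)-s["ee_pos"]
k=(np.abs(V[...,0])<25)&(np.abs(V[...,1])<20)&(V[...,2]>-30)&(V[...,2]<70); P=V[k]; i=np.argsort(P[:,2])[:200:20]; print(P[i].round(0))
```

```text
eye-tcp w1 [-80.31814415   8.92877608 193.80310751]
[[ 10. -34.  22.]
 [ -4. -32.  23.]
 [ 18.  30.  24.]
 [  6.  32.  24.]
 [ -5.  33.  24.]
 [  7.  31.  25.]
 [-19. -30.  25.]
 [  7. -34.  26.]
 [-17. -31.  26.]
 [ 12. -34.  27.]
 [  6.  32.  27.]
 [-22. -33.  27.]
 [-22. -36.  28.]
 [  5. -33.  28.]
 [ -9. -31.  29.]
 [-13.  37.  29.]
 [-22. -38.  30.]
 [  6. -33.  30.]
 [-14. -31.  30.]
 [  8. -34.  31.]]
now eye-tcp [-80.94901094   9.17520551 193.49508828]
[[-18.  -2.  22.]
 [-19.  -3.  24.]
 [-16.   3.  26.]
 [-17.   8.  27.]
 [-16.   3.  28.]
 [-18.  -6.  29.]
 [-18.   6.  30.]
 [-19.  -5.  32.]
 [-16.   4.  33.]
 [-17.  10.  34.]]
```

>>> {"name": "jog_arm", "arguments": {
  "increments": [
    [0.5,0.15,0.05,0,0],
    [0.5,0,0,0,0],
    [0.5,0,0,0,0],
    [0.5,0,0,0,0],
    [0.5,0,0,0,0],
    [0.5,0,0,0,0]
  ]
}}

```text
clock: 6.1
ee_pos: [540.1, -130.1, 158.3]
tcp_rot: [-0.18, -3.136, 0.0]
contact_force: [0.5, 0.2, 1.3]
width: 0.498
```

Run:
```python
from h import *
for i in range(3): r.snapshot("wrist"); goal(540.5,-130.6,83)
```

```text
turn(tool z) 0.0 deg, shift cm now-frame [-0.05 -0.04  7.53]  after-turn [-0.05 -0.04  7.53] tilt [-0. -0. -1.] pos [ 540.1 -130.1  158.3] F [0.3 0.6 0.4] w 45.5 t 6.2
turn(tool z) 0.0 deg, shift cm now-frame [-0.04 -0.04  7.53]  after-turn [-0.04 -0.04  7.53] tilt [-0. -0. -1.] pos [ 540.1 -130.1  158.3] F [0.3 0.4 0.3] w 45.2 t 6.2
turn(tool z) 0.0 deg, shift cm now-frame [-0.05 -0.04  7.53]  after-turn [-0.05 -0.04  7.53] tilt [-0. -0. -1.] pos [ 540.1 -130.1  158.3] F [0.  0.3 0.3] w 45.4 t 6.2
```

>>> {"name": "jog_arm", "arguments": {
  "increments": [
    [0.5,-0.04,-0.04,2,0],
    [0.5,0,0,2.5,0],
    [0.5,0,0,2,0],
    [0.6,0,0,1,0],
    [0.7,0,0,0,0],
    [0.75,0,0,0,0],
    [0.8,0,0,0,0],
    [0.85,0,0,0,0],
    [1,0,0,0,0],
    [1,0,0,0,0]
  ]
}}

```text
clock: 7.5
ee_pos: [540.9, -130.6, 83.9]
tcp_rot: [0.18, 3.135, -0.0]
contact_force: [-1.0, 0.5, 6.1]
width: 0.186
```

>>> {"name": "jog_arm", "arguments": {
  "increments": [
    [1,0,0,0,0],
    [1,0,0,-0.2,0],
    [1,0,0,-0.3,0],
    [1,0,0,-0.5,0],
    [1,0,0,-1,0],
    [1,0,0,-2,0],
    [1,0,0,-2,0],
    [1,0,0,-2,0],
    [1,0,0,0,0]
  ]
}}

```text
clock: 8.62
ee_pos: [541.3, -130.9, 165.0]
tcp_rot: [0.18, 3.133, -0.001]
contact_force: [-0.4, 0.1, -0.8]
width: 0.189
```

Run:
```python
from h import *
goal(459,107,163)
m=r.camera_model("wrist"); p,d=r.snapshot("wrist"); cv2.imwrite("pics/w5.png",p); stack(m,d,541,-130.5)
```

```text
turn(tool z) 0.0 deg, shift cm now-frame [10.9  22.69  0.15]  after-turn [10.91 22.69  0.15] tilt [-0.003 -0.001 -1.   ] pos [ 541.3 -130.9  165. ] F [-0.4  0.1 -0.8] w 17.2 t 8.6
0-10 1838 med z 5.8 p95 7.1 fit [ 541.6 -130.8] 34.2
16-42 123 med z 31.2 p95 40.5 fit [ 539.7 -131. ] 18.1
42-48 62 med z 45.2 p95 47.1 fit [ 536.9 -130.9] 15.3
56-82 262 med z 68.8 p95 79.7 fit [ 538.  -130.9] 9.8
82-88 353 med z 85.3 p95 86.6 fit [ 540.  -131.1] 9.9
```

View pics/w5.png

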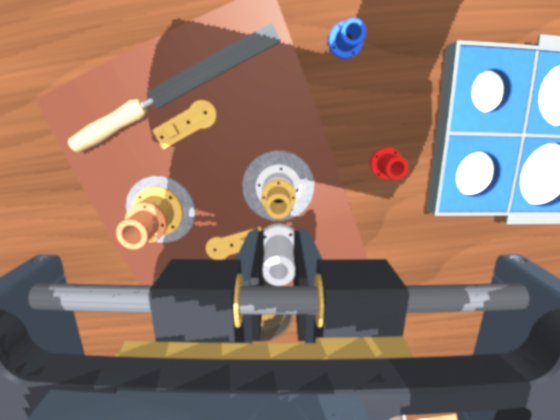

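>>> {"name": "jog_arm", "arguments": {
  "increments": [
    [1,0.9,1.9,0,0],
    [1,1.8,3.8,0,0],
    [1,1.8,3.8,0,0],
    [1,1.8,3.8,0,0],
    [1,1.8,3.8,0,0],
    [1,1.8,3.8,0,0],
    [1,1.0,1.8,0,0],
    [1,0,0,0,0],
    [1,0,0,0,0]
  ]
}}

```text
clock: 9.8
ee_pos: [457.8, 107.3, 163.0]
tcp_rot: [-0.18, -3.136, 0.0]
contact_force: [0.7, 0.2, -1.4]
width: 0.187
```

Run:
```python
from h import *
goal(459,107,9)
m=r.camera_model("wrist"); p,d=r.snapshot("wrist"); cv2.imwrite("pics/w6.png",p); W=cloud(m,d).reshape(-1,3)
np.set_printoptions(precision=1,suppress=True)
for n,(x,y,R0) in {"28":(459,107,15),"36":(549.5,96.7,18),"52":(469.3,197.8,26),"60":(560,187.4,28),"44":(480,288.5,22)}.items():
    s=W[(np.hypot(W[:,0]-x,W[:,1]-y)<R0)&(W[:,2]<50)]; print(n,len(s),np.percentile(s[:,2],[10,50,90]) if len(s) else 0)
s=W[(abs(W[:,0]-514)<3)&(abs(W[:,1]-100)<60)&(W[:,2]<50)];print("rim",np.median(s[:,2]))
```

```text
turn(tool z) 0.0 deg, shift cm now-frame [-1.30e-01 -1.00e-02  1.54e+01]  after-turn [-1.30e-01 -1.00e-02  1.54e+01] tilt [ 0.001 -0.    -1.   ] pos [457.8 107.3 163. ] F [ 0.7  0.2 -1.4] w 17.0 t 9.8
28 517 [6.1 7.  7.9]
36 0 0
52 1527 [6.4 7.3 8.3]
60 642 [6.2 7.  7.9]
44 1037 [6.4 7.4 8.3]
rim 19.098207840178247
```

View pics/w6.png

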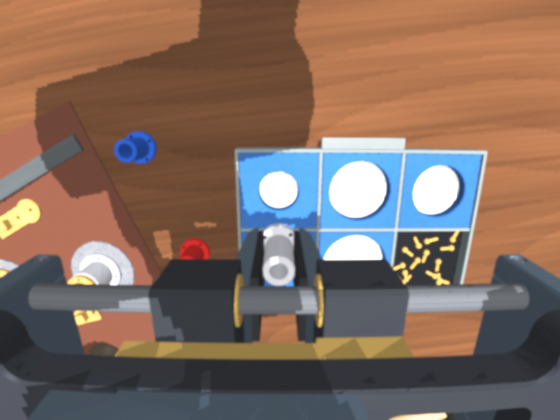

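>>> {"name": "jog_arm", "arguments": {
  "increments": [
    [1,-0.12,0,2,0],
    [1,0,0,4,0],
    [1,0,0,4,0],
    [1,0,0,3,0],
    [1,0,0,1.5,0],
    [1,0,0,0.5,0],
    [1,0,0,0.1,0],
    [1,0,0,0.1,0],
    [1,0,0,0,0]
  ]
}}

```text
clock: 10.98
ee_pos: [459.7, 107.3, 11.8]
tcp_rot: [0.18, 3.136, 0.0]
contact_force: [0.2, -0.7, -0.0]
width: 0.19
```

>>> {"name": "jog_arm", "arguments": {
  "increments": [
    [1,0,0,0.1,0],
    [1,0,0,0,0]
  ]
}}

```text
clock: 11.22
ee_pos: [459.4, 107.3, 10.4]
tcp_rot: [0.18, 3.136, 0.0]
contact_force: [0.1, -0.1, -1.7]
width: 0.187
```

>>> {"name": "jog_arm", "arguments": {
  "increments": [
    [1,0,0,0.15,0],
    [1,0,0,0.15,0],
    [1,0,0,0,0]
  ]
}}

```text
clock: 11.6
ee_pos: [459.2, 107.3, 7.2]
tcp_rot: [-0.18, -3.136, 0.0]
contact_force: [-0.3, -0.4, -1.9]
width: 0.188
```

>>> {"name": "jog_arm", "arguments": {
  "increments": [
    [1,0,0,0.1,0],
    [1,0,0,0.1,0],
    [1,0,0,0,0]
  ]
}}

```text
clock: 11.98
ee_pos: [459.3, 107.3, 5.3]
tcp_rot: [-0.18, -3.136, 0.0]
contact_force: [-0.1, -0.2, -1.1]
width: 0.186
```

>>> {"name": "jog_arm", "arguments": {
  "increments": [
    [1,0,0,0.1,0],
    [1,0,0,0,0]
  ]
}}

```text
clock: 12.22
ee_pos: [459.4, 107.3, 4.8]
tcp_rot: [0.18, 3.136, 0.0]
contact_force: [-2.4, -0.1, 15.3]
width: 0.188
```

>>> {"name": "jog_arm", "arguments": {
  "increments": [
    [1,0,0,0.1,0],
    [1,0,0,0,0]
  ]
}}

```text
clock: 12.48
ee_pos: [459.7, 107.4, 4.4]
tcp_rot: [0.18, 3.135, 0.0]
contact_force: [-4.7, -1.1, 30.4]
width: 0.187
```

>>> {"name": "jog_arm", "arguments": {
  "increments": [
    [1,0,0,-0.13,0],
    [0.78,0,0,0,0],
    [0.7,0,0,0,0],
    [0.6,0,0,0,0],
    [0.5,0,0,-0.5,0],
    [0.5,0,0,-3,0],
    [0.5,0,0,-5,0],
    [0.5,0,0,-4,0],
    [0.5,0,0,0,0]
  ]
}}

```text
clock: 13.6
ee_pos: [461.0, 107.5, 132.5]
tcp_rot: [0.18, 3.131, 0.001]
contact_force: [0.2, 0.3, -0.9]
width: 0.505
```

Run:
```python
from h import *
goal(540.3,-130.9,120)
m=r.camera_model("wrist"); p,d=r.snapshot("wrist"); cv2.imwrite("pics/w7.png",p); stack(m,d,459,107,rad=30,base=6.5,n=1)
```

```text
turn(tool z) 0.0 deg, shift cm now-frame [-10.6  -22.78   1.28]  after-turn [-10.61 -22.77   1.28] tilt [-0.005  0.001 -1.   ] pos [461.  107.5 132.5] F [ 0.2  0.3 -0.9] w 46.0 t 13.6
0-10 625 med z 7.1 p95 8.4 fit [460.1 107.1] 18.5
16-42 1450 med z 19.7 p95 32.6 fit [458.8 107.1] 24.6
42-49 216 med z 46.3 p95 47.7 fit [459.  107.4] 7.3
```

>>> {"name": "jog_arm", "arguments": {
  "increments": [
    [0.5,-0.9,-1.9,0,0],
    [0.5,-1.7,-3.8,0,0],
    [0.5,-1.8,-3.8,0,0],
    [0.5,-1.8,-3.8,0,0],
    [0.5,-1.8,-3.8,0,0],
    [0.5,-1.8,-3.8,0,0],
    [0.5,-0.8,-1.9,0,0],
    [0.5,0,0,0,0],
    [0.5,0,0,0,0]
  ]
}}

```text
clock: 14.78
ee_pos: [537.7, -130.2, 129.2]
tcp_rot: [-0.179, -3.135, -0.001]
contact_force: [-0.0, 0.2, -0.3]
width: 0.502
```

Run:
```python
from h import *
m=r.camera_model("wrist"); p,d=r.snapshot("wrist"); stack(m,d,541,-130.5);goal(540.3,-130.9,43.5)
```

```text
0-10 2078 med z 5.7 p95 6.9 fit [ 541.3 -130.8] 34.2
16-42 189 med z 29.1 p95 40.2 fit [ 539.7 -131.2] 17.9
42-48 89 med z 44.8 p95 47.5 fit [ 537.1 -131.2] 15.4
56-82 391 med z 70.0 p95 80.5 fit [ 538.  -130.9] 9.9
82-88 454 med z 85.4 p95 86.6 fit [ 540.  -131.2] 10.0
turn(tool z) 0.1 deg, shift cm now-frame [-0.26 -0.06  8.58]  after-turn [-0.26 -0.06  8.58] tilt [ 0.001  0.    -1.   ] pos [ 537.9 -130.1  129.4] F [ 0.   0.8 -0.3] w 45.8 t 14.8
```

>>> {"name": "jog_arm", "arguments": {
  "increments": [
    [0.5,-0.26,-0.08,2,0],
    [0.5,0,0,3,0],
    [0.5,0,0,2.5,0],
    [0.55,0,0,1.1,0],
    [0.6,0,0,0,0],
    [0.68,0,0,0,0],
    [0.72,0,0,0,0],
    [0.78,0,0,0,0],
    [1,0,0,0,0],
    [1,0,0,0,0]
  ]
}}

```text
clock: 16.08
ee_pos: [541.5, -132.6, 44.3]
tcp_rot: [0.18, 3.135, -0.0]
contact_force: [-0.5, 1.9, 8.0]
width: 0.25
```

>>> {"name": "jog_arm", "arguments": {
  "increments": [
    [1,0,0,0,0],
    [1,0,0,-0.2,0],
    [1,0,0,-0.3,0],
    [1,0,0,-0.5,0],
    [1,0,0,-1,0],
    [1,0,0,-3,0],
    [1,0,0,-3,0],
    [1,0,0,-2,0],
    [1,0,0,0,0]
  ]
}}

```text
clock: 17.2
ee_pos: [541.9, -132.8, 145.3]
tcp_rot: [0.18, 3.133, -0.001]
contact_force: [-0.4, -0.1, -1.5]
width: 0.256
```

Run:
```python
from h import *
goal(549.5,96.7,145)
m=r.camera_model("wrist"); p,d=r.snapshot("wrist"); stack(m,d,541,-130.5)
```

```text
turn(tool z) 0.0 deg, shift cm now-frame [1.870e+00 2.288e+01 1.000e-02]  after-turn [1.880e+00 2.288e+01 1.000e-02] tilt [-0.003 -0.001 -1.   ] pos [ 541.9 -132.8  145.3] F [-0.4 -0.1 -1.5] w 23.3 t 17.2
0-10 2223 med z 5.8 p95 8.8 fit [ 539.8 -130.4] 32.2
16-42 325 med z 29.1 p95 40.0 fit [ 536.2 -130.8] 15.0
42-48 614 med z 45.4 p95 46.7 fit [ 539.1 -131.1] 15.2
```

>>> {"name": "jog_arm", "arguments": {
  "increments": [
    [1,0.1,1.5,0,0],
    [1,0.3,3.8,0,0],
    [1,0.4,4.6,0,0],
    [1,0.4,4.6,0,0],
    [1,0.4,4.6,0,0],
    [1,0.2,2.8,0,0],
    [1,0.1,1,0,0],
    [1,0,0,0,0],
    [1,0,0,0,0]
  ]
}}

```text
clock: 18.38
ee_pos: [548.2, 96.4, 143.4]
tcp_rot: [-0.181, -3.136, 0.0]
contact_force: [0.2, 0.1, -0.3]
width: 0.251
```

Run:
```python
from h import *
goal(549.5,96.7,10)
```

```text
turn(tool z) -0.0 deg, shift cm now-frame [-0.13  0.05 13.34]  after-turn [-0.13  0.05 13.34] tilt [ 0. -0. -1.] pos [548.2  96.4 143.4] F [ 0.2  0.1 -0.3] w 22.8 t 18.4
```

>>> {"name": "jog_arm", "arguments": {
  "increments": [
    [1,-0.13,0.05,2,0],
    [1,0,0,4,0],
    [1,0,0,4,0],
    [1,0,0,2,0],
    [1,0,0,1,0],
    [1,0,0,0.3,0],
    [1,0,0,0.15,0],
    [1,0,0,0.1,0],
    [1,0,0,0,0]
  ]
}}

```text
clock: 19.5
ee_pos: [550.0, 97.6, 8.5]
tcp_rot: [0.18, 3.136, 0.0]
contact_force: [0.7, 0.1, -1.8]
width: 0.253
```

>>> {"name": "jog_arm", "arguments": {
  "increments": [
    [1,0,0,0.1,0],
    [1,0,0,0.1,0],
    [1,0,0,0,0]
  ]
}}

```text
clock: 19.88
ee_pos: [549.7, 97.6, 6.0]
tcp_rot: [-0.18, -3.136, 0.0]
contact_force: [-0.3, 0.9, -1.3]
width: 0.257
```

>>> {"name": "jog_arm", "arguments": {
  "increments": [
    [1,0,0,0.08,0],
    [1,0,0,0,0]
  ]
}}

```text
clock: 20.12
ee_pos: [549.7, 97.6, 5.4]
tcp_rot: [-0.18, -3.136, -0.0]
contact_force: [-1.1, 0.8, 1.6]
width: 0.256
```

>>> {"name": "jog_arm", "arguments": {
  "increments": [
    [1,0,0,0.06,0],
    [1,0,0,0,0]
  ]
}}

```text
clock: 20.38
ee_pos: [549.8, 97.6, 5.3]
tcp_rot: [0.18, 3.136, 0.0]
contact_force: [-2.7, -0.1, 12.2]
width: 0.255
```

>>> {"name": "jog_arm", "arguments": {
  "increments": [
    [1,0,0,-0.04,0],
    [0.72,0,0,0,0],
    [0.65,0,0,0,0],
    [0.55,0,0,0,0],
    [0.45,0,0,-0.5,0],
    [0.4,0,0,-3,0],
    [0.35,0,0,-5,0],
    [0.35,0,0,-3,0],
    [0.35,0,0,0,0]
  ]
}}

```text
clock: 21.5
ee_pos: [551.2, 97.7, 122.7]
tcp_rot: [0.18, 3.132, 0.001]
contact_force: [-0.3, -0.8, 0.3]
width: 0.652
```

Run:
```python
from h import *
goal(541,-131,125)
m=r.camera_model("wrist"); p,d=r.snapshot("wrist"); stack(m,d,549.7,97.5,rad=30,base=6.5,n=1)
```

```text
turn(tool z) 0.0 deg, shift cm now-frame [ -1.61 -22.84  -0.24]  after-turn [ -1.62 -22.83  -0.24] tilt [-0.004  0.001 -1.   ] pos [551.2  97.7 122.7] F [-0.3 -0.8  0.3] w 59.4 t 21.5
0-10 815 med z 7.1 p95 9.1 fit [550.3  97. ] 22.3
16-42 1070 med z 19.8 p95 38.4 fit [550.3  97.6] 24.4
42-49 357 med z 46.4 p95 47.6 fit [548.1  97.7] 10.0
```

>>> {"name": "jog_arm", "arguments": {
  "increments": [
    [0.35,-0.1,-1.5,0,0],
    [0.35,-0.3,-3.8,0,0],
    [0.35,-0.3,-4.6,0,0],
    [0.35,-0.3,-4.6,0,0],
    [0.35,-0.3,-4.6,0,0],
    [0.35,-0.1,-2.7,0,0],
    [0.35,0,-1,0,0],
    [0.35,0,0,0,0],
    [0.35,0,0,0,0]
  ]
}}

```text
clock: 22.68
ee_pos: [537.3, -129.7, 119.8]
tcp_rot: [-0.179, -3.136, -0.001]
contact_force: [-0.2, -0.3, 0.4]
width: 0.65
```

Run:
```python
from h import *
m=r.camera_model("wrist"); p,d=r.snapshot("wrist"); stack(m,d,541,-130.5);goal(541,-131,3.5)
W=cloud(m,d).reshape(-1,3); s=W[(abs(W[:,0]-541)<22)&(abs(abs(W[:,1]+131)-40)<12)&(W[:,2]<100)]; print("under fingers zmax",np.sort(s[:,2])[-5:])
```

```text
0-10 2646 med z 5.8 p95 8.9 fit [ 540.9 -130.6] 32.9
16-42 438 med z 29.0 p95 40.2 fit [ 536.2 -130.8] 15.0
42-48 713 med z 45.4 p95 46.6 fit [ 539.1 -131.1] 15.2
turn(tool z) 0.1 deg, shift cm now-frame [-0.38 -0.1  11.65]  after-turn [-0.38 -0.1  11.65] tilt [ 0.  0. -1.] pos [ 537.4 -129.6  120. ] F [ 1.1 -0.   0.3] w 59.0 t 22.7
under fingers zmax [7.40538995 7.6154581  7.62794652 7.65778428 7.67743712]
```

>>> {"name": "jog_arm", "arguments": {
  "increments": [
    [0.35,-0.35,-0.13,3,0],
    [0.35,0,0,4,0],
    [0.35,0,0,3,0],
    [0.35,0,0,1.2,0],
    [0.4,0,0,0.4,0],
    [0.48,0,0,0,0],
    [0.55,0,0,0,0],
    [0.58,0,0,0,0],
    [0.63,0,0,0,0],
    [1,0,0,0,0]
  ]
}}

```text
clock: 23.98
ee_pos: [541.1, -132.3, 4.6]
tcp_rot: [0.18, 3.136, -0.0]
contact_force: [-0.6, 0.4, 7.9]
width: 0.382
```

>>> {"name": "jog_arm", "arguments": {
  "increments": [
    [1,0,0,0,0],
    [1,0,0,0,0],
    [1,0,0,-0.2,0],
    [1,0,0,-0.3,0],
    [1,0,0,-0.5,0],
    [1,0,0,-1.5,0],
    [1,0,0,-4,0],
    [1,0,0,-4,0],
    [1,0,0,-1.5,0],
    [1,0,0,0,0]
  ]
}}

```text
clock: 25.22
ee_pos: [541.2, -132.4, 125.0]
tcp_rot: [0.18, 3.135, -0.001]
contact_force: [0.3, 0.1, -2.1]
width: 0.386
```

Run:
```python
from h import *
goal(469.3,197.8,122)
m=r.camera_model("wrist"); p,d=r.snapshot("wrist"); stack(m,d,541,-130.5); cv2.imwrite("pics/w8.png",p)
```

```text
turn(tool z) 0.0 deg, shift cm now-frame [10.92 31.98  0.26]  after-turn [10.94 31.97  0.26] tilt [-0.002 -0.    -1.   ] pos [ 541.2 -132.4  125. ] F [ 0.3  0.1 -2.1] w 35.1 t 25.2
0-10 3242 med z 5.7 p95 6.9 fit [ 536.1 -129.8] 26.5
122-128 38 med z 127.2 p95 127.7 fit [ 532.2 -131.4] 19.8
```

>>> {"name": "jog_arm", "arguments": {
  "increments": [
    [1,0.5,1.5,0,0],
    [1,1.3,3.7,0,0],
    [1,1.6,4.8,0,0],
    [1,1.6,4.8,0,0],
    [1,1.6,4.8,0,0],
    [1,1.6,4.8,0,0],
    [1,1.3,3.7,0,0],
    [1,0.9,2.6,0,0],
    [1,0.5,1.3,0,0],
    [1,0,0,0,0]
  ]
}}

```text
clock: 26.52
ee_pos: [468.4, 198.6, 123.5]
tcp_rot: [-0.178, -3.135, 0.001]
contact_force: [-0.4, -0.2, -2.2]
width: 0.385
```

Run:
```python
from h import *
r.snapshot("wrist");goal(469.3,197.8,10)
```

```text
turn(tool z) 0.1 deg, shift cm now-frame [-0.06 -0.   11.36]  after-turn [-0.06 -0.   11.36] tilt [ 0.001 -0.001 -1.   ] pos [468.8 198.  123.6] F [ 0.1 -0.6 -2.6] w 35.1 t 26.6
```

>>> {"name": "jog_arm", "arguments": {
  "increments": [
    [1,-0.06,0,2,0],
    [1,0,0,4,0],
    [1,0,0,3,0],
    [1,0,0,1.5,0],
    [1,0,0,0.6,0],
    [1,0,0,0.3,0],
    [1,0,0,0.1,0],
    [1,0,0,0,0],
    [1,0,0,0,0]
  ]
}}

```text
clock: 27.7
ee_pos: [470.0, 198.2, 9.5]
tcp_rot: [0.18, 3.136, 0.0]
contact_force: [0.0, -0.3, -2.3]
width: 0.387
```

>>> {"name": "jog_arm", "arguments": {
  "increments": [
    [1,0,0,0.1,0],
    [1,0,0,0.1,0],
    [1,0,0,0,0]
  ]
}}

```text
clock: 28.08
ee_pos: [469.7, 198.1, 7.0]
tcp_rot: [-0.18, -3.136, 0.0]
contact_force: [0.6, -0.4, -2.5]
width: 0.389
```

>>> {"name": "jog_arm", "arguments": {
  "increments": [
    [1,0,0,0.1,0],
    [1,0,0,0.05,0],
    [1,0,0,0,0]
  ]
}}

```text
clock: 28.45
ee_pos: [469.8, 198.1, 5.7]
tcp_rot: [-0.18, -3.136, 0.0]
contact_force: [-0.2, -0.5, -0.7]
width: 0.386
```

>>> {"name": "jog_arm", "arguments": {
  "increments": [
    [1,0,0,0.06,0],
    [1,0,0,0,0]
  ]
}}

```text
clock: 28.7
ee_pos: [469.8, 198.1, 5.6]
tcp_rot: [0.18, 3.136, 0.0]
contact_force: [-3.7, -1.4, 13.1]
width: 0.386
```

>>> {"name": "jog_arm", "arguments": {
  "increments": [
    [1,0,0,-0.04,0],
    [0.58,0,0,0,0],
    [0.5,0,0,0,0],
    [0.42,0,0,0,0],
    [0.38,0,0,-0.5,0],
    [0.38,0,0,-3,0],
    [0.38,0,0,-5,0],
    [0.38,0,0,-5,0],
    [0.38,0,0,0,0]
  ]
}}

```text
clock: 29.82
ee_pos: [471.8, 198.7, 144.2]
tcp_rot: [0.18, 3.13, 0.003]
contact_force: [-0.0, 0.2, -0.6]
width: 0.621
```

Run:
```python
from h import *
goal(552.5,-274,145)
m=r.camera_model("wrist"); p,d=r.snapshot("wrist"); stack(m,d,469.5,198,rad=34,base=6.5,n=1)
```

```text
turn(tool z) 0.0 deg, shift cm now-frame [-13.42 -46.04  -0.12]  after-turn [-13.45 -46.03  -0.12] tilt [-0.006  0.003 -1.   ] pos [471.8 198.7 144.2] F [-0.   0.2 -0.6] w 56.5 t 29.8
0-10 1140 med z 7.3 p95 9.6 fit [469.9 197.7] 28.9
16-42 490 med z 24.2 p95 40.6 fit [474.9 201.5] 22.4
42-49 622 med z 46.4 p95 47.7 fit [467.7 198.3] 15.2
```

>>> {"name": "jog_arm", "arguments": {
  "increments": [
    [0.38,-0.5,-1.6,0,0],
    [0.38,-1.2,-4,0,0],
    [0.38,-1.6,-5.5,0,0],
    [0.38,-1.6,-5.5,0,0],
    [0.38,-1.6,-5.5,0,0],
    [0.38,-1.6,-5.5,0,0],
    [0.38,-1.6,-5.5,0,0],
    [0.38,-1.6,-5.5,0,0],
    [0.38,-1.3,-4.5,0,0],
    [0.38,-0.7,-2.5,0,0]
  ]
}}

```text
clock: 31.12
ee_pos: [548.6, -272.8, 138.9]
tcp_rot: [-0.183, -3.134, -0.001]
contact_force: [-0.1, 0.5, 0.6]
width: 0.617
```

>>> {"name": "jog_arm", "arguments": {
  "increments": [
    [0.38,0,0,0,0],
    [0.38,0,0,0,0],
    [0.38,0,0,0,0]
  ]
}}

```text
clock: 31.5
ee_pos: [549.5, -268.9, 140.3]
tcp_rot: [-0.178, -3.136, -0.001]
contact_force: [-0.5, 0.0, 0.6]
width: 0.618
```

Run:
```python
from h import *
m=r.camera_model("wrist"); p,d=r.snapshot("wrist"); stack(m,d,552.5,-274,n=2); goal(553,-274,43.5); cv2.imwrite("pics/w9.png",p)
```

```text
0-10 1462 med z 5.8 p95 7.1 fit [ 553.2 -275.1] 35.6
16-42 154 med z 27.2 p95 39.5 fit [ 552.2 -277. ] 21.0
42-48 69 med z 45.3 p95 47.9 fit [ 546.6 -278.7] 16.5
56-82 449 med z 69.5 p95 80.3 fit [ 549.6 -273.8] 12.5
82-88 585 med z 85.4 p95 86.7 fit [ 551.9 -274.2] 12.7
turn(tool z) 0.1 deg, shift cm now-frame [-0.4  -0.46  9.69]  after-turn [-0.4  -0.46  9.69] tilt [ 0.  0. -1.] pos [ 549.6 -269.   140.4] F [ 0.5  1.3 -0.8] w 56.0 t 31.6
```

View pics/w9.png

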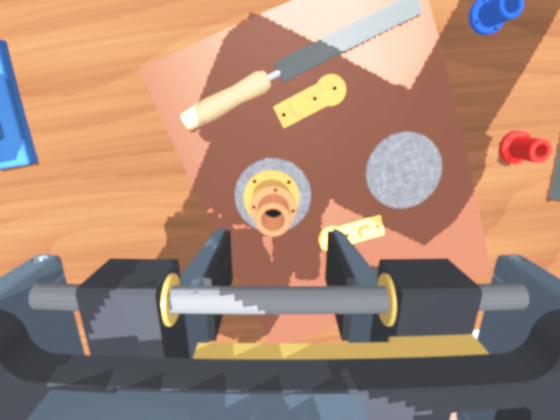

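>>> {"name": "jog_arm", "arguments": {
  "increments": [
    [0.38,-0.36,-0.5,2,0],
    [0.38,0,0,3.5,0],
    [0.38,0,0,2.7,0],
    [0.45,0,0,1.4,0],
    [0.5,0,0,0.1,0],
    [0.55,0,0,0,0],
    [0.62,0,0,0,0],
    [0.66,0,0,0,0],
    [0.7,0,0,0,0],
    [1,0,0,0,0]
  ]
}}

```text
clock: 32.8
ee_pos: [553.0, -275.6, 44.0]
tcp_rot: [0.18, 3.136, -0.0]
contact_force: [-0.7, 2.3, 5.5]
width: 0.318
```

>>> {"name": "jog_arm", "arguments": {
  "increments": [
    [1,0,0,0,0],
    [1,0,0,0,0],
    [1,0,0,-0.2,0],
    [1,0,0,-0.3,0],
    [1,0,0,-0.5,0],
    [1,0,0,-1.5,0],
    [1,0,0,-4,0],
    [1,0,0,-4,0],
    [1,0,0,0,0],
    [1,0,0,0,0]
  ]
}}

```text
clock: 34.05
ee_pos: [552.4, -275.4, 148.4]
tcp_rot: [-0.18, -3.136, -0.0]
contact_force: [-0.1, 0.4, -1.7]
width: 0.32
```

Run:
```python
from h import *
goal(480,288.5,145)
m=r.camera_model("wrist"); p,d=r.snapshot("wrist"); stack(m,d,552.5,-274,n=2)
W=cloud(m,d).reshape(-1,3); s=W[(abs(W[:,0]-553)<22)&(abs(abs(W[:,1]+275)-46)<12)&(W[:,2]<60)]; print("under fingers zmax",np.sort(s[:,2])[-5:])
```

```text
turn(tool z) 0.0 deg, shift cm now-frame [13.66 55.19  0.35]  after-turn [13.68 55.18  0.35] tilt [ 0.  0. -1.] pos [ 552.4 -275.4  148.4] F [-0.1  0.4 -1.7] w 29.1 t 34.0
0-10 1721 med z 6.0 p95 9.4 fit [ 549.4 -273.4] 31.4
16-42 347 med z 27.8 p95 39.9 fit [ 548.2 -276.4] 17.4
42-48 615 med z 45.4 p95 46.6 fit [ 551.3 -276.9] 17.5
under fingers zmax [7.41645606 7.49960314 7.66026491 7.79080383 7.86545211]
```

>>> {"name": "jog_arm", "arguments": {
  "increments": [
    [1,0.4,1.6,0,0],
    [1,0.9,3.6,0,0],
    [1,1.3,5.3,0,0],
    [1,1.3,5.3,0,0],
    [1,1.3,5.3,0,0],
    [1,1.3,5.3,0,0],
    [1,1.3,5.3,0,0],
    [1,1.3,5.3,0,0],
    [1,1.3,5.3,0,0],
    [1,1.3,5.2,0,0]
  ]
}}

```text
clock: 35.35
ee_pos: [489.2, 211.8, 147.8]
tcp_rot: [-0.18, -3.135, 0.001]
contact_force: [-0.2, -0.2, -1.9]
width: 0.322
```

>>> {"name": "jog_arm", "arguments": {
  "increments": [
    [1,0.9,3.8,0,0],
    [1,0.7,2.6,0,0],
    [1,0.36,1.29,0,0],
    [1,0,0,0,0],
    [1,0,0,0,0]
  ]
}}

```text
clock: 35.98
ee_pos: [480.2, 287.5, 148.2]
tcp_rot: [-0.181, -3.136, 0.001]
contact_force: [-0.2, -0.3, -1.1]
width: 0.317
```

Run:
```python
from h import *
r.snapshot("wrist");goal(480,288.5,10)
```

```text
turn(tool z) -0.0 deg, shift cm now-frame [ 0.04  0.11 13.83]  after-turn [ 0.04  0.11 13.83] tilt [ 0. -0. -1.] pos [480.3 287.4 148.3] F [-0.3 -0.3 -1.3] w 29.3 t 36.0
```

>>> {"name": "jog_arm", "arguments": {
  "increments": [
    [1,0.04,0.1,2,0],
    [1,0,0,4,0],
    [1,0,0,4,0],
    [1,0,0,2.5,0],
    [1,0,0,1,0],
    [1,0,0,0.4,0],
    [1,0,0,0.1,0],
    [1,0,0,0,0],
    [1,0,0,0,0]
  ]
}}

```text
clock: 37.15
ee_pos: [480.2, 289.6, 9.0]
tcp_rot: [0.18, 3.136, 0.001]
contact_force: [0.1, -0.3, -1.9]
width: 0.326
```

>>> {"name": "jog_arm", "arguments": {
  "increments": [
    [1,0,0,0.1,0],
    [1,0,0,0.1,0],
    [1,0,0,0,0]
  ]
}}

```text
clock: 37.52
ee_pos: [479.9, 289.4, 6.3]
tcp_rot: [-0.18, -3.136, 0.0]
contact_force: [-0.5, 0.2, -1.5]
width: 0.319
```

>>> {"name": "jog_arm", "arguments": {
  "increments": [
    [1,0,0,0.08,0],
    [1,0,0,0,0]
  ]
}}

```text
clock: 37.78
ee_pos: [479.9, 289.4, 5.5]
tcp_rot: [-0.18, -3.136, 0.0]
contact_force: [-0.1, -0.2, -1.3]
width: 0.32
```

>>> {"name": "jog_arm", "arguments": {
  "increments": [
    [1,0,0,0.06,0],
    [1,0,0,0,0]
  ]
}}

```text
clock: 38.02
ee_pos: [480.0, 289.4, 5.0]
tcp_rot: [0.18, 3.136, 0.0]
contact_force: [-0.4, 0.3, -1.6]
width: 0.319
```

>>> {"name": "jog_arm", "arguments": {
  "increments": [
    [1,0,0,0.06,0],
    [1,0,0,0,0]
  ]
}}

```text
clock: 38.28
ee_pos: [480.0, 289.4, 4.9]
tcp_rot: [0.18, 3.136, 0.0]
contact_force: [-2.9, -2.2, 9.3]
width: 0.323
```

>>> {"name": "jog_arm", "arguments": {
  "increments": [
    [1,0,0,0.04,0],
    [1,0,0,0,0]
  ]
}}

```text
clock: 38.52
ee_pos: [480.0, 289.4, 4.9]
tcp_rot: [0.18, 3.136, 0.0]
contact_force: [-3.9, -2.2, 17.9]
width: 0.317
```

>>> {"name": "jog_arm", "arguments": {
  "increments": [
    [1,0,0,-0.06,0],
    [0.64,0,0,0,0],
    [0.57,0,0,0,0],
    [0.5,0,0,0,0],
    [0.45,0,0,-0.5,0],
    [0.4,0,0,-3,0],
    [0.35,0,0,-5,0],
    [0.28,0,0,-4,0],
    [0.28,0,0,0,0]
  ]
}}

```text
clock: 39.65
ee_pos: [481.6, 290.2, 132.8]
tcp_rot: [0.18, 3.131, 0.004]
contact_force: [-0.6, -0.3, -0.4]
width: 0.718
```

Run:
```python
from h import *
m=r.camera_model("wrist"); p,d=r.snapshot("wrist"); stack(m,d,480,289,rad=30,base=6.5,n=1); goal(552.7,-277,135)
```

```text
0-10 935 med z 7.2 p95 9.5 fit [480.6 288.6] 25.5
16-42 484 med z 23.6 p95 40.8 fit [485.7 294. ] 19.4
42-49 466 med z 46.4 p95 47.5 fit [478.7 289.6] 12.7
turn(tool z) 0.0 deg, shift cm now-frame [-13.66 -55.47  -0.45]  after-turn [-13.68 -55.47  -0.45] tilt [-0.002  0.001 -1.   ] pos [480.6 289.7 131. ] F [0.1 0.  0.3] w 65.6 t 39.7
```

>>> {"name": "jog_arm", "arguments": {
  "increments": [
    [0.28,-0.4,-1.6,0,0],
    [0.28,-0.9,-3.6,0,0],
    [0.28,-1.3,-5.3,0,0],
    [0.28,-1.3,-5.3,0,0],
    [0.28,-1.3,-5.3,0,0],
    [0.28,-1.3,-5.3,0,0],
    [0.28,-1.3,-5.3,0,0],
    [0.28,-1.3,-5.3,0,0],
    [0.28,-1.3,-5.3,0,0],
    [0.28,-1.3,-5.3,0,0]
  ]
}}

```text
clock: 40.95
ee_pos: [540.3, -199.2, 128.3]
tcp_rot: [-0.181, -3.134, -0.001]
contact_force: [0.6, 0.1, 0.9]
width: 0.723
```

>>> {"name": "jog_arm", "arguments": {
  "increments": [
    [0.28,-0.9,-3.8,0,0],
    [0.28,-0.7,-2.6,0,0],
    [0.28,-0.36,-1.49,0,0],
    [0.28,0,0,0,0],
    [0.28,0,0,0,0],
    [0.28,0,0,0,0]
  ]
}}

```text
clock: 41.7
ee_pos: [552.0, -276.4, 129.7]
tcp_rot: [-0.178, -3.136, -0.0]
contact_force: [0.1, 0.0, 0.1]
width: 0.721
```

Run:
```python
from h import *
m=r.camera_model("wrist"); p,d=r.snapshot("wrist"); stack(m,d,552.5,-276,n=1); goal(552.7,-276.8,3.5)
```

```text
0-10 2092 med z 5.9 p95 9.4 fit [ 552.  -275.9] 32.9
16-42 446 med z 29.4 p95 40.2 fit [ 548.3 -276.5] 17.4
42-48 913 med z 45.4 p95 46.6 fit [ 551.8 -277. ] 17.8
turn(tool z) 0.1 deg, shift cm now-frame [-0.06 -0.02 12.62]  after-turn [-0.06 -0.02 12.62] tilt [ 0.  0. -1.] pos [ 552.1 -276.5  129.7] F [ 0.5 -0.1  0.3] w 65.3 t 41.8
```

>>> {"name": "jog_arm", "arguments": {
  "increments": [
    [0.28,-0.05,0,3,0],
    [0.28,0,0,4,0],
    [0.28,0,0,3.5,0],
    [0.28,0,0,1.5,0],
    [0.3,0,0,0.55,0],
    [0.38,0,0,0,0],
    [0.45,0,0,0,0],
    [0.5,0,0,0,0],
    [0.55,0,0,0,0],
    [1,0,0,0,0]
  ]
}}

```text
clock: 43.0
ee_pos: [552.8, -277.6, 4.6]
tcp_rot: [0.18, 3.136, -0.0]
contact_force: [-1.3, 0.1, 5.5]
width: 0.453
```

>>> {"name": "jog_arm", "arguments": {
  "increments": [
    [1,0,0,0,0],
    [1,0,0,0,0],
    [1,0,0,-0.2,0],
    [1,0,0,-0.3,0],
    [1,0,0,-0.5,0],
    [1,0,0,-1.5,0],
    [1,0,0,-4,0],
    [1,0,0,-4,0],
    [1,0,0,-2,0],
    [1,0,0,0,0]
  ]
}}

```text
clock: 44.25
ee_pos: [553.5, -278.1, 131.4]
tcp_rot: [0.18, 3.133, -0.003]
contact_force: [0.4, 1.0, -3.1]
width: 0.452
```

Run:
```python
from h import *
goal(560,187.4,130)
m=r.camera_model("wrist"); p,d=r.snapshot("wrist"); stack(m,d,552.5,-276,n=1)
```

```text
turn(tool z) 0.0 deg, shift cm now-frame [ 4.68 46.32  0.05]  after-turn [ 4.7  46.31  0.05] tilt [-0.003 -0.002 -1.   ] pos [ 553.5 -278.1  131.4] F [ 0.4  1.  -3.1] w 41.1 t 44.2
0-10 2949 med z 5.7 p95 6.9 fit [ 546.9 -275.1] 26.3
```

>>> {"name": "jog_arm", "arguments": {
  "increments": [
    [1,0.2,1.6,0,0],
    [1,0.4,3.6,0,0],
    [1,0.5,5.3,0,0],
    [1,0.5,5.3,0,0],
    [1,0.5,5.3,0,0],
    [1,0.5,5.3,0,0],
    [1,0.5,5.3,0,0],
    [1,0.5,5.3,0,0],
    [1,0.5,4.5,0,0],
    [1,0.3,3,0,0]
  ]
}}

```text
clock: 45.55
ee_pos: [558.2, 172.2, 128.0]
tcp_rot: [-0.178, -3.134, 0.0]
contact_force: [0.6, -0.2, -3.2]
width: 0.456
```

>>> {"name": "jog_arm", "arguments": {
  "increments": [
    [1,0.2,1.8,0,0],
    [1,0,0,0,0],
    [1,0,0,0,0],
    [1,0,0,0,0]
  ]
}}

```text
clock: 46.05
ee_pos: [559.9, 186.7, 129.1]
tcp_rot: [-0.182, -3.136, 0.0]
contact_force: [0.3, -0.3, -3.8]
width: 0.449
```

Run:
```python
from h import *
r.snapshot("wrist");goal(560,187.8,10)
```

```text
turn(tool z) -0.0 deg, shift cm now-frame [1.000e-02 1.000e-01 1.191e+01]  after-turn [1.000e-02 1.000e-01 1.191e+01] tilt [ 0. -0. -1.] pos [560.  186.8 129.1] F [-0.2  0.3 -4. ] w 41.1 t 46.1
```

>>> {"name": "jog_arm", "arguments": {
  "increments": [
    [1,0,0.08,2,0],
    [1,0,0,4,0],
    [1,0,0,3,0],
    [1,0,0,2,0],
    [1,0,0,0.7,0],
    [1,0,0,0.3,0],
    [1,0,0,0.1,0],
    [1,0,0,0,0],
    [1,0,0,0,0]
  ]
}}

```text
clock: 47.22
ee_pos: [560.2, 188.5, 8.6]
tcp_rot: [0.18, 3.136, 0.0]
contact_force: [0.0, 0.3, -3.1]
width: 0.455
```

>>> {"name": "jog_arm", "arguments": {
  "increments": [
    [1,0,0,0.1,0],
    [1,0,0,0.1,0],
    [1,0,0,0,0]
  ]
}}

```text
clock: 47.6
ee_pos: [559.9, 188.5, 6.0]
tcp_rot: [-0.18, -3.136, 0.0]
contact_force: [-0.3, 0.5, -3.5]
width: 0.45
```

>>> {"name": "jog_arm", "arguments": {
  "increments": [
    [1,0,0,0.06,0],
    [1,0,0,0,0]
  ]
}}

```text
clock: 47.85
ee_pos: [560.0, 188.5, 5.6]
tcp_rot: [0.18, 3.136, -0.0]
contact_force: [-0.9, -0.7, 0.9]
width: 0.455
```

>>> {"name": "jog_arm", "arguments": {
  "increments": [
    [1,0,0,0.05,0],
    [1,0,0,0,0]
  ]
}}

```text
clock: 48.1
ee_pos: [560.0, 188.5, 5.6]
tcp_rot: [0.18, 3.136, 0.0]
contact_force: [-3.4, -0.5, 9.7]
width: 0.453
```

>>> {"name": "jog_arm", "arguments": {
  "increments": [
    [1,0,0,-0.03,0],
    [0.52,0,0,0,0],
    [0.45,0,0,0,0],
    [0.38,0,0,0,0],
    [0.33,0,0,-0.5,0],
    [0.33,0,0,-3,0],
    [0.33,0,0,-5,0],
    [0.33,0,0,-5,0],
    [0.33,3,0,-3,0],
    [0.33,3,0,0,0]
  ]
}}

```text
clock: 49.35
ee_pos: [501.1, 195.7, 173.0]
tcp_rot: [0.18, 3.132, 0.002]
contact_force: [0.5, 1.1, -0.7]
width: 0.667
```

>>> {"name": "jog_arm", "arguments": {
  "increments": [
    [0.33,0,-5,0,0],
    [0.33,0,-6,0,0],
    [0.33,0,-6,0,0],
    [0.33,0,-6,0,0],
    [0.33,0,-3,0,0],
    [0.33,0,0,0,0],
    [0.33,0,0,0,0]
  ]
}}

```text
clock: 50.22
ee_pos: [470.6, -62.6, 170.5]
tcp_rot: [0.181, 3.136, 0.0]
contact_force: [0.7, -0.6, -0.0]
width: 0.671
```

Run:
```python
from h import *
m=r.camera_model("scene"); p,d=r.snapshot("scene")
p2,d2=r.snapshot("top")
cv2.imwrite("pics/fin.png",np.hstack([cv2.resize(p[185:285,265:440],(400,300)),cv2.resize(p2[160:280,100:260],(400,300))]))
for n,(x,y) in {"28":(459,107),"36":(549.5,96.7),"52":(469.3,197.8),"60":(560,187.4),"44":(480,288.5)}.items():
    print(n); stack(m,d,x,y,rad=32,base=6.5,n=1)
```

```text
28
0-10 24 med z 8.6 p95 9.9 fit [453.3 111.1] 17.2
16-42 253 med z 21.3 p95 38.0 fit [458.2 107.3] 23.4
42-49 40 med z 46.5 p95 48.8 fit [462.3 106.5] 7.3
36
0-10 37 med z 8.9 p95 9.6 fit [544.  101.3] 21.2
16-42 287 med z 21.6 p95 40.4 fit [548.6  97. ] 22.8
42-49 72 med z 46.8 p95 48.5 fit [551.1  96.8] 10.0
52
16-42 178 med z 31.9 p95 41.6 fit [471.  196.9] 16.1
42-49 95 med z 47.2 p95 48.7 fit [470.5 197.1] 15.3
60
16-42 265 med z 31.6 p95 41.7 fit [562.8 186.2] 18.4
42-49 149 med z 47.4 p95 48.7 fit [561.6 187. ] 17.9
44
0-10 17 med z 8.5 p95 9.3 fit [472.4 294.8] 24.4
16-42 189 med z 24.8 p95 41.6 fit [477.3 292.8] 21.6
42-49 69 med z 47.1 p95 48.9 fit [481.4 287.6] 13.0
```

View pics/fin.png

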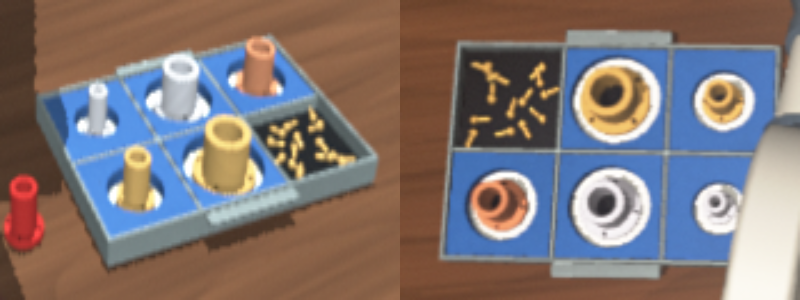

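All five stand upright inside their pockets in the picture, with the screws cell (top left of the right-hand view) untouched. I'm handing the job in.

```bash
python3 -c "
from station import r
print(r.finish_job())"
```

```text
the job is handed in; nothing more can be done
None
```

All five bushings stand flange down in the pockets for their sizes, and I handed the job in at about 50 s of the 144 s allowed.

**Method:** I emptied the three-high stack first (28, 36, 52), then the two-high one (44, 60). Each bushing was lowered in steps of about 1 mm or less until the wrist force showed it touching the floor. It was then eased up by well under 1 mm (1.3 mm commanded for bush28) and released.

**Final checks:**
- **Position:** the scene and top views show every bushing upright and inside its pocket. The measured barrel tops are at about 46.5–47.4 mm, where a 40 mm bushing on the pocket floor should be.
- **Top view of bush28:** the arm partly covered it there, but the scene camera and the wrist check after placing showed it seated.
- **Forces:** the highest force I read was about 30 N, when bush28 touched down. I only saw forces at the end of each move.

**What disagreed:**
- **TCP height:** the fingertips are about 20 mm above the reported TCP, contrary to the description. My first grasp of bush28 closed just above its barrel, without disturbing the stack. I corrected for this in every later move.
- **Stack centre estimates:** the cameras differed by 2–4 mm on the stack centres. The grasps and fits had enough room for that.

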